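Load the label roll and hold up the small container for labelling

ROBOT

A 6-joint arm with a two-finger parallel gripper is mounted at the origin on the work surface. World frame = base frame: x ahead of the robot, y to its left, z up, the work surface at z = 0. Lengths are in m, angles in rad, forces in N, time in s.
With the tool pointing down it reaches from about 0.275 to 0.75 m from the base axis. Payload 10.2 kg.
Tool frame: the origin (TCP) lies on the mounting face of the last link; the fingertips stand 173 mm ahead of it and the grasp point (between the pads) lies r.pinch_z ahead of it (r.pinch_z is the distance from the TCP to the grasp point, in m); z points along the fingers, y is the line along which they close (so a half turn about z gives the same grasp; the last joint's range is limited). The gripper opens to 85 mm and grips with 20 to 120 N. Pads are 22 mm wide; open, the fingers measure 114 mm over their backs; the gripper's body (76 mm by 85 mm) begins 54 mm behind the grasp point. The pads swing forward as they close: fully open they stand 13 mm farther back than shut.
Start: joints at [-1.445, 0.313, 1.498, -0, 1.331, -0.223], TCP at [0.179, -0.493, 0.405] pointing down, gripper open.
Joint ranges: [-2.94, 2.94], [-0.97, 2.17], [0.19, 2.56], [-1.23, 4.37], [0.02, 3.11], [-2.88, 2.88]. Speed limits (rad/s): [2.39, 2.39, 3.01, 3.14, 3.14, 3.14].

INTERFACE

Orientations are given as a rotation vector (axis times angle).
In Python, from workcell import r gives the robot as it stands.
- The arm moves only by the tool send_rows, never from a script. Its argument "plan" is a list of rows, each a list of 7 numbers: the shift along the tool's x, y, z as a fraction of full scale, then the turn, a rotation vector about the tool's x, y, z as a fraction of full scale, then the closure, from 0 (fully open) to 1 (shut). A call has 1 to 10 rows; each row shifts and turns the commanded pose from where the row before left it, along the tool's axes as they then stand; what a row does not reach is not made up. Full scale, the value 1, is 30 mm for a shift and 6 degrees for a turn. A row lasts 1/8 s, in which the tool goes at most 62.5 mm and 10.7 degrees, less where a joint would pass 70% of its speed; a pose out of reach is approached as far as the arm can. A call with a number of a shift or a turn outside -1 to 1 is refused whole. A call with a gripper value outside its range is refused whole. The fingers move at their own pace and stop on an object; "newtons" is the grip in N (left out, the last holds). Time passes only in rows, so rows that do not move let the fingers close. It gives the time, the measured TCP pose, the force, the opening and the grip force at its end, in the units of the state.
- r.get_state(): the state, without advancing time (a new reading comes with each control period).
- r.snapshot(name): name is "scene" or "top" or "wrist"; returns a dict with "color" (384x512x3 uint8, red, green, blue), "mtx" (3x3 intrinsics, pixels), "k1" (the pictures are not rectified: a ray, as slopes to the right and down, at radius r is drawn at 1 + k1 r^2 times it, then the intrinsics apply), "extrinsics" (4x4, takes a point from world to camera coordinates). Camera axes: x right, y down, z forward; pixel columns grow to the right and rows downward; lengths in m; the calibration is good to about 2 mm. A picture is of the moment at which its call begins. There is no depth.
- r.finish_job(): hands the job in; it is judged then, once.
The state is a dict: "time_s": time; "qpos": joint angles; "dq": joint speeds; "tau": joint torques, N m; "tool_pos": TCP position; "eef_rot": TCP orientation; "ft_force": force on the tool from outside, world axes, zero at the start; "ft_torque": the same for the moment, N m; "gripper_width": finger opening in m; "grip_force": force on a finger pad.
Only numpy, scipy, OpenCV 4.12 (cv2) and the standard library are available. Lean on these libraries where they do the work, as an engineer would, in place of code of your own. Each camera call takes 0.05 s, during which the arm holds its last target. There are 200 camera calls.

TASK

First put the fresh label roll over the upright spindle of the dispenser, fully down on its base, and let go of it. Then lift the smallest, lidded container out of the nest and finish holding it still in the air: its middle above the middle of the blue plate and about 20 cm above the counter, tipped about 30 degrees so that its tab side faces squarely away from the robot and slants upwards, ready for a colleague across the counter to stick the label on. Do not put it down or let go of it at the end, and leave everything else where it stands.

Things in the scene. Friction and masses are not known exactly. Their poses are not given: they have to be found in the camera images.
- roll: Fresh roll of paper labels, a white upright tube 54 mm in outer diameter, 45 mm high, with a 28 mm hole right through; stands on its end on the counter. Origin: centre of the underside, z up along the hole.
- dispenser: Label dispenser, fixed: grey base plate 130 x 100 mm, 14 mm thick, a steel spindle 21 mm in diameter upright in its middle, tapered tip 67 mm above the counter; a low steel tear bar, top 22 mm above the counter, along the edge at x = -61 mm. Origin: on the spindle axis at counter level, z up. A seated roll has its underside on the plate, 14 mm above the counter.
- small: Smallest of three orange nesting containers, the only one with a (white) lid: 70 x 70 mm, lid 76 x 76 mm with its top 66 mm above the underside; a square grip block 26 x 26 mm in mid-lid rises from 66 to 94 mm. 0.1 to 0.25 kg. Stands loosely in the medium one. Origin: centre of the underside, z up. Its +x side is the tab side: a tab 30 mm wide sticks out 14 mm from the lid over a raised label frame.
- small_middle (a point): Middle of the smallest container, on its axis 35 mm above its underside; axes as small.
- medium: Medium orange container, open square box 98 x 98 mm, 46 mm high, walls and floor 4 mm, standing in the large one. Origin: centre of the underside.
- large: Large orange container, open square box 124 x 124 mm, 54 mm high, walls and floor 4 mm, standing on the counter. Origin: centre of the underside.
- plate: Blue melamine plate, 200 mm in diameter, 18 mm high, lying on the counter. Origin: centre of the underside.
- robot_side (a point): Imaginary fixed point straight in front of the robot, 430 mm from its base and 200 mm above the counter; always on the robot's side of the place where the container is held up. Its x axis points straight away from the robot (world +x), y to the robot's left, z up.
- pot: Bystander: steel sauce pot with clip-on lid, 166 mm in diameter, 128 mm high with the knob, a long handle towards its +y. Origin: centre of the underside.
- toothpicks: Bystander: bamboo toothpick holder, 46 mm in diameter, 68 mm high with the picks. Origin: centre of the underside.
- core: Bystander: empty cardboard core of the old roll, 34 mm outer diameter, 45 mm high. Origin: centre of the underside.
- mug: Bystander: white mug, 80 mm in diameter, 90 mm high. Origin: centre of the underside.
- mill: Bystander: dark wooden pepper mill, 56 mm in diameter, 150 mm high. Origin: centre of the underside.
- jar: Bystander: glass jar with a steel cap, 70 mm in diameter, 100 mm high. Origin: centre of the underside.
There are look-alikes about, which are no part of the job. What is shaped like the medium but purple is not meant.

How it is judged:
By the outcome, as a careful person would: the job done as asked, in the order asked, and still so for the second after the job is handed in, while the arm keeps its last pose, push and grip.
It also fails if it takes over 54 s, if anything falls off the work surface, if the arm or the gripper's body presses on something with over 40 N, if the wrist force passes 120 N, or if a joint passes its speed limit or range.

## Working session

There is one attempt and no reset: what is moved stays moved. The work goes in short steps, Python scripts to look and compute and a tool call to move; the robot and the scene stay as the last step left them, time stands still between calls to the robot, and variables do not carry over. Pictures are saved under pics/ and viewed, at most 10 in all, crops included, and the job is handed in when it is done.

Besides the shell and the picture viewer there is one more tool, called after "Emit:" as a command line: name --pt "numbers of a row" for each row, then --argument value for the rest. send_rows: Moves the arm, as the interface text tells. Shift numbers are shares of 30 mm and turn numbers shares of 6 degrees, none past 1 either way. Its arguments: {"type":"object","properties":{"plan":{"type":"array"},"newtons":{"type":"number"}},"required":["plan"]}

```bash
mkdir -p pics; ls
cat > h.py <<'E'
import numpy as np, cv2
from workcell import r
from scipy.spatial.transform import Rotation as R
def snap(cam,fn=None,crop=None,scale=1):
    s=r.snapshot(cam); im=s["color"][:,:,::-1]
    if fn:
        if crop: im=im[crop[1]:crop[3],crop[0]:crop[2]]
        cv2.imwrite("pics/"+fn,cv2.resize(im,None,fx=scale,fy=scale,interpolation=cv2.INTER_CUBIC))
    np.savez("last_"+cam+".npz",**{k:s[k] for k in("color","mtx","k1","extrinsics")})
    return s
def load(cam): return np.load("last_"+cam+".npz")
def dist(s): return np.array([float(s["k1"]),0,0,0,0])
def world(s,u,v,z):
    K=np.array(s["mtx"],float);E=np.array(s["extrinsics"],float)
    p=cv2.undistortPoints(np.array([[[u,v]]],float),K,dist(s))[0,0]
    Rt=E[:3,:3];c=-Rt.T@E[:3,3];d=Rt.T@np.array([p[0],p[1],1])
    return c+d*(z-c[2])/d[2]
def proj(s,P):
    E=np.array(s["extrinsics"],float)
    return cv2.projectPoints(np.array(P,float).reshape(-1,3),cv2.Rodrigues(E[:3,:3])[0],E[:3,3],np.array(s["mtx"],float),dist(s))[0][:,0]
E
python3 - <<'E'
from h import *
for c in("top","scene"):
    s=snap(c,c+"1.png",None,1.5)
    E=s["extrinsics"];print(c,(-E[:3,:3].T@E[:3,3]).round(3),s["k1"],s["mtx"][0])
print(r.pinch_z,r.get_state())
E
```

```text
pics
top [0.442 0.012 1.238] 0.016459421919748085 [427.6102321    0.         247.87896469]
scene [0.999 0.493 0.945] -0.04084360396992377 [433.16595206   0.         256.8920882 ]
0.1547 {'time_s': 0.1, 'qpos': array([-1.44540054e+00,  3.13388801e-01,  1.49835482e+00,  1.38199492e-05,
        1.33099460e+00, -2.23391156e-01]), 'dq': array([-0.00034314, -0.00063309, -0.00060513, -0.00126092, -0.00128696,
       -0.00154212]), 'tau': array([ 3.86501299e-03, -4.12897503e+01, -2.60140157e+01, -1.12009266e-04,
        3.02726054e-03, -1.49215936e-05]), 'tool_pos': array([ 0.17941282, -0.493358  ,  0.40419724]), 'eef_rot': array([-3.09281555e+00, -5.44896876e-01, -1.09153443e-04]), 'ft_force': array([-0.13373508,  0.42303496, -0.20006873]), 'ft_torque': array([-0.07052169, -0.00131244,  0.03130865]), 'grip_force': 0.0, 'gripper_width': 0.08545477033606373}
```

View pics/top1.png

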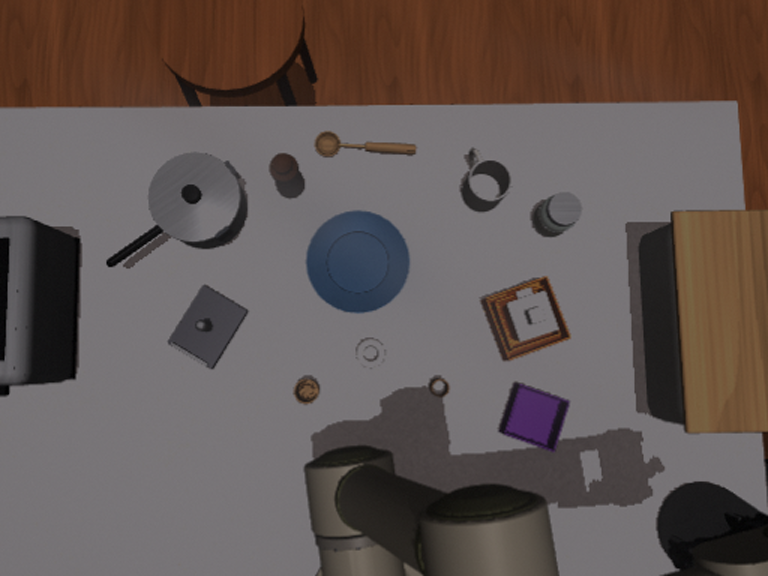

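View pics/scene1.png

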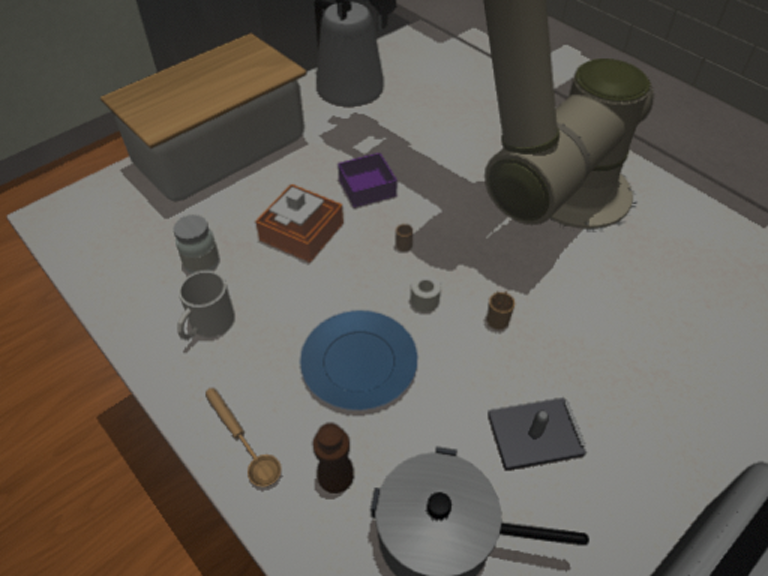

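Top view (1.5×): roll at (370,352), spindle tip (204,325), lid grip block (535,315) with its tab up at about (527,293), plate (358,261). The toothpicks, at (307,390), and the core, at (438,386), are near the roll. The nest's far edge is turned about 15°.

Run:
```python
from h import *
s=load("top");im=s["color"][:,:,::-1]
a=im[175:250,310:390];b=im[180:255,105:185]
o=np.hstack([cv2.resize(x,None,fx=5,fy=5,interpolation=cv2.INTER_CUBIC) for x in(a,b)])
cv2.imwrite("pics/c1.png",cv2.convertScaleAbs(o,alpha=1.4))
for n,u,v,z in[("roll",370,352,.045),("tip",204,325,.067),("block",535,315,.094+.008),("plate",358,261,.018),("tab",527,293,.07),("core",438,386,.045),("tooth",307,390,.06),("mill",285,165,.15),("mug",487,183,.09),("jar",562,209,.1),("pot",192,194,.128)]:
    print(n,world(s,u/1.5,v/1.5,z).round(4))
s=load("scene")
for n,u,v,z in[("roll",426,287,.045),("tip",541,414,.067),("block",295,194,.1),("plate",359,360,.018)]:
    print(n,world(s,u/1.5,v/1.5,z).round(4))
```

```text
roll [ 0.4553 -0.0042  0.045 ]
tip [0.5088 0.2969 0.067 ]
block [ 0.5156 -0.2981  0.102 ]
plate [0.6301 0.0158 0.018 ]
tab [ 0.5584 -0.2938  0.07  ]
core [ 0.3908 -0.1286  0.045 ]
tooth [0.3883 0.1115 0.06  ]
mill [0.7796 0.1396 0.15  ]
mug [ 0.7602 -0.2231  0.09  ]
jar [ 0.7075 -0.3556  0.1   ]
pot [0.7358 0.3052 0.128 ]
roll [4.575e-01 3.000e-04 4.500e-02]
tip [0.5124 0.3042 0.067 ]
block [ 0.5182 -0.298   0.1   ]
plate [0.6352 0.0241 0.018 ]
```

View pics/c1.png

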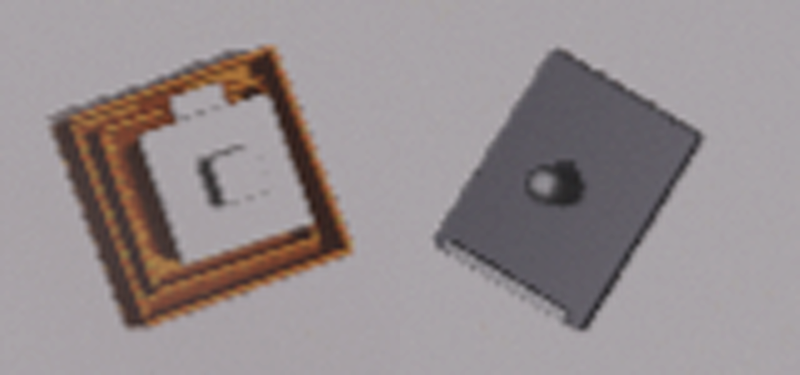

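The roll is at about (0.455,-0.002), the spindle at (0.51,0.30), and the small container's tab faces about +19° yaw, close to the tool's present 20°. I'll go above the roll.

Emit:
send_rows --pt "0.95 -0.81 0.1 0 0 0 0" --pt "0.95 -0.81 0.1 0 0 0 0" --pt "0.95 -0.81 0.1 0 0 0 0" --pt "0.95 -0.81 0.1 0 0 0 0" --pt "0.95 -0.81 0.1 0 0 0 0" --pt "0.95 -0.81 0.1 0 0 0 0" --pt "0.95 -0.81 0.1 0 0 0 0" --pt "0.95 -0.81 0.1 0 0 0 0" --pt "0.95 -0.81 0.1 0 0 0 0" --pt "0.95 -0.81 0.1 0 0 0 0"

```text
time_s: 1.35
tool_pos: [0.3646, -0.1664, 0.3745]
eef_rot: [-3.094, -0.545, 0.0]
ft_force: [-0.3, 0.4, 0.2]
gripper_width: 0.0853
grip_force: 0.0
```

Emit:
send_rows --pt "0.95 -0.81 0.3 0 0 0 0" --pt "0.95 -0.81 0.3 0 0 0 0" --pt "0.95 -0.81 0.3 0 0 0 0" --pt "0.95 -0.81 0.3 0 0 0 0" --pt "0.45 -0.81 0.3 0 0 0 0" --pt "0 0 0.3 0 0 0 0"

```text
time_s: 2.1
tool_pos: [0.4425, -0.0087, 0.3201]
eef_rot: [-3.093, -0.549, 0.001]
ft_force: [-0.1, 0.2, -0.2]
gripper_width: 0.0855
grip_force: 0.0
```

```bash
cat >> h.py <<'E'
def togo(p,pinch=True):
    "delta in tool axes, in units of 30 mm, from the grasp point (or TCP) to p"
    s=r.get_state();M=R.from_rotvec(s["eef_rot"]).as_matrix()
    q=s["tool_pos"]+(M[:,2]*r.pinch_z if pinch else 0)
    print("t",s["time_s"],"grasp pt",q.round(4),"x_t",M[:,0].round(3),"z_t",M[:,2].round(3),"togo/30mm",(M.T@(np.array(p)-q)/.03).round(3),"w",s["gripper_width"],"gf",s["grip_force"],"ft",s["ft_force"].round(1),"q",s["qpos"].round(2))
E
python3 - <<'E'
from h import *
togo([.4553,-.003,.03])
s=snap("wrist","w1.png",None,1.5)
print(proj(s,[.4553,-.003,.045])*1.5)
E
```

```text
t 2.1 grasp pt [ 0.4424 -0.0086  0.1654] x_t [ 0.939  0.344 -0.001] z_t [-0.001  0.    -1.   ] togo/30mm [ 0.471 -0.026  4.513] w 0.08549385608888567 gf 0.0 ft [-0.1  0.2 -0.2] q [-0.29  0.23  1.85  0.    1.06  0.93]
[[379.87436415 260.57026655]]
```

View pics/w1.png

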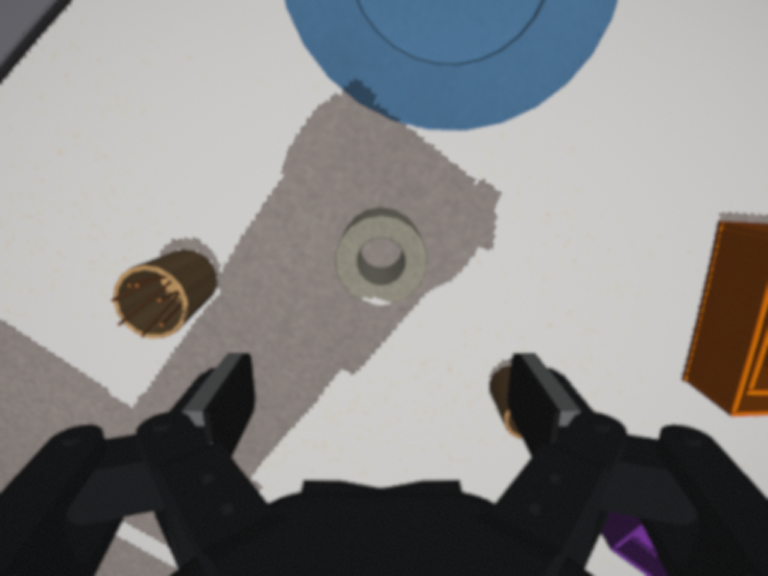

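In the wrist view (1.5×) the roll's top is centred at about (381,257). I had predicted (380,261), so it lies about 2 mm farther along tool x.

Emit:
send_rows --pt "0.53 -0.04 0.5 0 0 0 0" --pt "0 0 0.9 0 0 0 0" --pt "0 0 0.9 0 0 0 0" --pt "0 0 0.9 0 0 0 0" --pt "0 0 0.8 0 0 0 0" --pt "0 0 0.5 0 0 0 0" --pt "0 0 0 0 0 0 0" --pt "0 0 0 0 0 0 0"

```text
time_s: 3.15
tool_pos: [0.4573, -0.0036, 0.1864]
eef_rot: [3.093, 0.545, 0.002]
ft_force: [0.1, 0.2, 0.3]
gripper_width: 0.085
grip_force: 0.0
```

Emit:
send_rows --newtons 40 --pt "0 0 0 0 0 0 1" --pt "0 0 0 0 0 0 1" --pt "0 0 0 0 0 0 1" --pt "0 0 0 0 0 0 1" --pt "0 0 0 0 0 0 1" --pt "0 0 0 0 0 0 1"

```text
time_s: 3.9
tool_pos: [0.4572, -0.0033, 0.1864]
eef_rot: [3.093, 0.545, 0.001]
ft_force: [-2.5, -0.1, 7.1]
gripper_width: 0.0517
grip_force: 41.9
```

Run:
```python
from h import *
togo([.5105,.30,.13])
```

```text
t 3.9 grasp pt [ 0.4574 -0.0034  0.0317] x_t [0.94  0.342 0.001] z_t [ 0.001 -0.    -1.   ] togo/30mm [ 5.124 -8.895 -3.278] w 0.05165925899072453 gf 41.91136809065938 ft [-2.5 -0.1  7.1] q [-0.26  0.49  1.92 -0.    0.73  0.96]
```

The roll is gripped. I'll lift it and stop short of the spindle, so that the wrist camera sees the spindle.

Emit:
send_rows --pt "0 0 -0.5 0 0 0 1" --pt "0 0 -0.9 0 0 0 1" --pt "0 0 -0.9 0 0 0 1" --pt "0.2 -0.5 -0.8 0 0 0 1" --pt "0.3 -0.9 -0.2 0 0 0 1" --pt "0.3 -0.9 0 0 0 0 1" --pt "0.3 -0.9 0 0 0 0 1" --pt "0.3 -0.9 0 0 0 0 1" --pt "0.3 -0.9 0 0 0 0 1" --pt "0.3 -0.9 0 0 0 0 1"

```text
time_s: 5.15
tool_pos: [0.4527, 0.1845, 0.2857]
eef_rot: [-3.094, -0.545, -0.001]
ft_force: [0.9, 0.3, -0.9]
gripper_width: 0.0522
grip_force: 42.0
```

Emit:
send_rows --pt "0.3 -0.9 0 0 0 0 1" --pt "0.3 -0.9 0 0 0 0 1" --pt "0.2 -0.8 0 0 0 0 1" --pt "0 -0.4 0 0 0 0 1" --pt "0 0 0 0 0 0 1" --pt "0 0 0 0 0 0 1"

```text
time_s: 5.9
tool_pos: [0.4448, 0.2757, 0.2849]
eef_rot: [3.094, 0.544, 0.0]
ft_force: [0.1, 0.4, -0.6]
gripper_width: 0.052
grip_force: 42.0
```

Run:
```python
from h import *
togo([.5105,.30,.13])
s=snap("wrist","w2.png",None,1.5)
print(proj(s,[.5105,.30,.067])*1.5,proj(s,[.5105,.30,.014])*1.5)
```

```text
t 5.9 grasp pt [0.4448 0.2757 0.1302] x_t [0.94  0.341 0.   ] z_t [ 0. -0. -1.] togo/30mm [ 2.334 -0.016  0.006] w 0.05197681741307351 gf 42.04350613988936 ft [ 0.1  0.4 -0.6] q [ 0.33  0.44  1.66 -0.    1.05  1.55]
[[380.25402729 161.98649778]] [[380.37912868 160.7471378 ]]
```

View pics/w2.png

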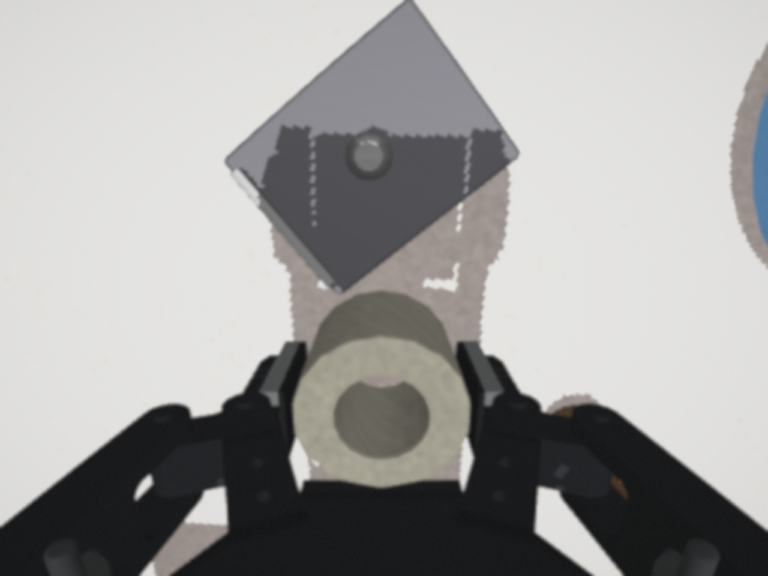

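The spindle is at about (369,154), left of and above the predicted (380,162). The roll's upper rim is centred at about (381,411).

Run:
```python
from h import *
s=load("wrist")
sp=world(s,369/1.5,154/1.5,.055)
ro=world(s,381.5/1.5,411/1.5,.1435)
print(sp,ro)
togo([sp[0],sp[1],.0457])
M=R.from_rotvec(r.get_state()["eef_rot"]).as_matrix()
print(M.T@(sp-ro)/.03)
```

```text
[0.51189877 0.30581606 0.055     ] [0.4457001  0.27600738 0.1435    ]
t 5.95 grasp pt [0.4449 0.2756 0.1301] x_t [0.94  0.341 0.   ] z_t [ 0. -0. -1.] togo/30mm [ 2.442 -0.185  2.815] w 0.05209747884624885 gf 42.043342273682356 ft [ 1.  -0.7 -0.6] q [ 0.33  0.44  1.66 -0.    1.05  1.55]
[ 2.41316367 -0.18196213  2.94999962]
```

Emit:
send_rows --pt "0.8 -0.06 0 0 0 0 1" --pt "0.8 -0.06 0 0 0 0 1" --pt "0.6 -0.06 0 0 0 0 1" --pt "0.22 0 0 0 0 0 1" --pt "0 0 0.3 0 0 0 1" --pt "0 0 0.4 0 0 0 1" --pt "0 0 0.5 0 0 0 1" --pt "0 0 0.4 0 0 0 1" --pt "0 0 0.1 0 0 0 1" --pt "0 0 0 0 0 0 1"

```text
time_s: 7.2
tool_pos: [0.5111, 0.3062, 0.2337]
eef_rot: [-3.094, -0.545, -0.0]
ft_force: [0.3, -0.3, -1.2]
gripper_width: 0.052
grip_force: 42.0
```

Run:
```python
from h import *
togo([.5119,.3058,.0457])
```

```text
t 7.2 grasp pt [0.5111 0.3062 0.079 ] x_t [0.94  0.342 0.   ] z_t [ 0.  0. -1.] togo/30mm [0.018 0.023 1.109] w 0.05202671478396681 gf 42.04342123121023 ft [ 0.3 -0.3 -1.2] q [0.34 0.64 1.47 0.   1.03 1.57]
```

Emit:
send_rows --pt "0 0 0.4 0 0 0 1" --pt "0 0 0.4 0 0 0 1" --pt "0 0 0.2 0 0 0 1" --pt "0 0 0.1 0 0 0 1" --pt "0 0 0.03 0 0 0 1" --pt "0 0 0 0 0 0 1"

```text
time_s: 7.95
tool_pos: [0.511, 0.3062, 0.2005]
eef_rot: [3.094, 0.545, -0.0]
ft_force: [-4.1, -1.7, 5.7]
gripper_width: 0.0519
grip_force: 42.7
```

Contact at the seated height, so I'll release and back off upwards.

Emit:
send_rows --pt "0 0 0 0 0 0 0" --pt "0 0 0 0 0 0 0" --pt "0 0 0 0 0 0 0" --pt "0 0 0 0 0 0 0" --pt "0 0 -0.3 0 0 0 0" --pt "0 0 -0.8 0 0 0 0" --pt "0 0 -0.9 0 0 0 0" --pt "0 0 -0.9 0 0 0 0" --pt "-0.5 0 -0.9 0 0 0 0" --pt "-0.6 0 -0.3 0 0 0 0"

```text
time_s: 9.2
tool_pos: [0.4799, 0.2948, 0.3251]
eef_rot: [-3.093, -0.545, -0.005]
ft_force: [0.1, 0.0, -0.6]
gripper_width: 0.0855
grip_force: 0.0
```

Run:
```python
from h import *
togo([.516,-.298,.13])
w=snap("wrist");t=snap("scene")
a=cv2.resize(w["color"][:,:,::-1],None,fx=.8,fy=.8);b=cv2.resize(t["color"][240:340,300:400,::-1],(307,307),interpolation=cv2.INTER_CUBIC)
cv2.imwrite("pics/w3.png",np.hstack([a[:307],b]))
```

```text
t 9.2 grasp pt [0.4804 0.295  0.1704] x_t [0.94  0.342 0.003] z_t [ 0.003  0.001 -1.   ] togo/30mm [-5.644 18.982  1.327] w 0.08553320374596865 gf 0.0 ft [ 0.1  0.  -0.6] q [0.34 0.47 1.49 0.   1.18 1.56]
```

View pics/w3.png

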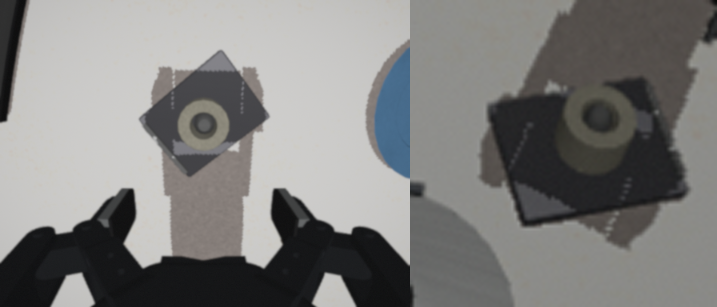

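The roll sits on the base, with the spindle showing in its hole (203,124 in the left picture). Next, the nest.

Emit:
send_rows --pt "-0.2 0.5 0 0 0 0 0" --pt "-0.38 0.95 0 0 0 0 0" --pt "-0.38 0.95 0 0 0 0 0" --pt "-0.38 0.95 0 0 0 0 0" --pt "-0.38 0.95 0 0 0 0 0" --pt "-0.38 0.95 0 0 0 0 0" --pt "-0.38 0.95 0 0 0 0 0" --pt "-0.38 0.95 0 0 0 0 0" --pt "-0.38 0.95 0 0 0 0 0" --pt "-0.38 0.95 0 0 0 0 0"

```text
time_s: 10.55
tool_pos: [0.4707, 0.0008, 0.3223]
eef_rot: [-3.094, -0.544, 0.001]
ft_force: [0.6, -0.1, 0.2]
gripper_width: 0.0853
grip_force: 0.0
```

Emit:
send_rows --pt "-0.38 0.95 0 0 0 0 0" --pt "-0.38 0.95 0 0 0 0 0" --pt "-0.38 0.95 0 0 0 0 0" --pt "-0.38 0.95 0 0 0 0 0" --pt "-0.38 0.95 0 0 0 0 0" --pt "-0.38 0.95 0 0 0 0 0" --pt "-0.38 0.95 0 0 0 0 0" --pt "-0.38 0.95 0 0 0 0 0" --pt "-0.38 0.95 0 0 0 0 0" --pt "-0.38 0.95 0 0 0 0 0"

```text
time_s: 11.8
tool_pos: [0.4605, -0.306, 0.3221]
eef_rot: [-3.093, -0.544, 0.001]
ft_force: [-0.3, 0.8, -0.3]
gripper_width: 0.085
grip_force: 0.0
```

Emit:
send_rows --pt "0 0.4 0 0 0 0 0" --pt "0 0 0 0 0 0 0"

```text
time_s: 12.05
tool_pos: [0.4652, -0.3157, 0.3223]
eef_rot: [-3.093, -0.544, 0.001]
ft_force: [1.0, -0.3, 0.2]
gripper_width: 0.0854
grip_force: 0.0
```

Run:
```python
from h import *
togo([.516,-.298,.13])
s=snap("wrist","w4.png",None,1.5)
print(proj(s,[.516,-.298,.102])*1.5)
```

```text
t 12.05 grasp pt [ 0.4651 -0.3156  0.1676] x_t [ 0.94   0.341 -0.   ] z_t [-0.001  0.001 -1.   ] togo/30mm [1.795 0.027 1.252] w 0.08540294010499881 gf 0.0 ft [ 1.  -0.3  0.2] q [-0.8   0.47  1.5   0.    1.18  0.42]
[[383.33826293 200.38679323]]
```

View pics/w4.png

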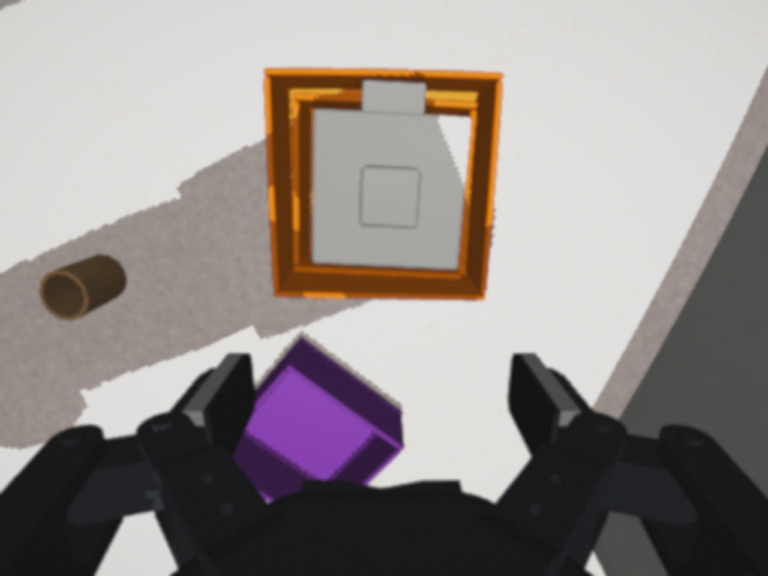

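Wrist view: the block's centre is at (390,197) and the predicted one was (383,200). The lid's edges are turned about 2.7° clockwise, so I'll turn by +0.45 about tool z.

Run:
```python
from h import *
s=load("wrist")
p=world(s,390/1.5,197/1.5,.102);print(p)
togo([p[0],p[1],.0975])
```

```text
[ 0.51834075 -0.30020059  0.102     ]
t 12.1 grasp pt [ 0.4652 -0.3149  0.1677] x_t [ 0.94   0.342 -0.   ] z_t [-0.001  0.001 -1.   ] togo/30mm [1.835 0.147 2.34 ] w 0.08557400393325305 gf 0.0 ft [-0.5 -0.  -0.4] q [-0.8   0.47  1.5   0.    1.18  0.42]
```

Emit:
send_rows --pt "0.6 0.05 0.1 0 0 0 0.3" --pt "0.8 0.05 0.2 0 0 0 0.3" --pt "0.44 0.05 0.3 0 0 0 0.3" --pt "0 0 0.2 0 0 0.45 0.3" --pt "0 0 0.5 0 0 0 0.3" --pt "0 0 0.5 0 0 0 0.3" --pt "0 0 0.4 0 0 0 0.3" --pt "0 0 0.1 0 0 0 0.3" --pt "0 0 0 0 0 0 0.3"

```text
time_s: 13.22
tool_pos: [0.5186, -0.3009, 0.2538]
eef_rot: [3.106, 0.472, 0.0]
ft_force: [0.2, 0.2, 0.2]
gripper_width: 0.0598
grip_force: 0.0
```

Run:
```python
from h import *
togo([.5183,-.3002,.0975])
```

```text
t 13.225 grasp pt [ 0.5186 -0.3009  0.0991] x_t [0.955 0.297 0.   ] z_t [ 0. -0. -1.] togo/30mm [-0.004 -0.025  0.055] w 0.059832741609194724 gf 0.0 ft [0.2 0.2 0.2] q [-0.72  0.62  1.44  0.    1.08  0.55]
```

Emit:
send_rows --newtons 70 --pt "0 0 0.05 0 0 0 1" --pt "0 0 0 0 0 0 1" --pt "0 0 0 0 0 0 1" --pt "0 0 0 0 0 0 1" --pt "0 0 0 0 0 0 1" --pt "0 0 0 0 0 0 1"

```text
time_s: 13.98
tool_pos: [0.5187, -0.3008, 0.2527]
eef_rot: [3.106, 0.472, 0.001]
ft_force: [-0.3, 1.2, 6.4]
gripper_width: 0.0246
grip_force: 69.6
```

Gripped at 24.6 mm. I'll lift straight up.

Emit:
send_rows --pt "0 0 -0.15 0 0 0 1" --pt "0 0 -0.3 0 0 0 1" --pt "0 0 -0.4 0 0 0 1" --pt "0 0 -0.5 0 0 0 1" --pt "0 0 -0.6 0 0 0 1" --pt "0 0 -0.6 0 0 0 1" --pt "0 0 -0.6 0 0 0 1" --pt "0 0 -0.4 0 0 0 1" --pt "0 0 0 0 0 0 1"

```text
time_s: 15.1
tool_pos: [0.5186, -0.3008, 0.3598]
eef_rot: [3.105, 0.472, 0.002]
ft_force: [0.2, -0.5, -1.7]
gripper_width: 0.0248
grip_force: 68.8
```

Run:
```python
from h import *
togo([.5,0,.3])
w=snap("wrist");t=snap("scene")
a=cv2.resize(w["color"][:,:,::-1],None,fx=.8,fy=.8);b=cv2.resize(t["color"][70:200,130:260,::-1],(307,307),interpolation=cv2.INTER_CUBIC)
cv2.imwrite("pics/w5.png",np.hstack([a[:307],b]))
```

```text
t 15.1 grasp pt [ 0.5188 -0.301   0.2051] x_t [0.955 0.297 0.001] z_t [ 0.001 -0.001 -1.   ] togo/30mm [ 2.384 -9.76  -3.175] w 0.024838795040042796 gf 68.78989577293396 ft [ 0.2 -0.5 -1.7] q [-0.72  0.51  1.33  0.    1.3   0.55]
```

View pics/w5.png

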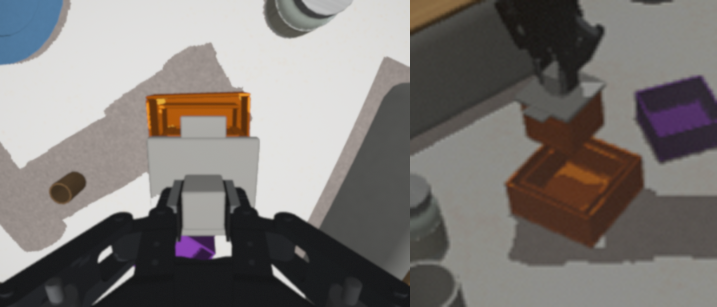

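The small container is out, and the medium stays in the large. I'll refine the plate's centre by colour fit and work out the target.

Run:
```python
from h import *
for c in("top","scene"):
    s=load(c);h=cv2.cvtColor(s["color"],cv2.COLOR_RGB2HSV)
    m=cv2.inRange(h,(98,90,30),(118,255,255));n,l,st,ce=cv2.connectedComponentsWithStats(m)
    i=1+st[1:,4].argmax();cs=max(cv2.findContours((l==i).astype(np.uint8),0,1)[0],key=cv2.contourArea)
    P=np.array([world(s,*p,.016)[:2] for p in cs[:,0].astype(float)],np.float32)
    e=cv2.fitEllipse((P*1000)[:,None]);print(c,e)
```

```text
top ((627.6947631835938, 18.22018051147461), (173.10169982910156, 198.26524353027344), 52.70866775512695)
scene ((631.3255004882812, 18.102432250976562), (191.6483612060547, 192.61000061035156), 53.36068344116211)
```

Emit:
send_rows --pt "0 0 -0.3 0 0 0.7 1" --pt "0 0 -0.3 0 0 0.8 1" --pt "0 0 -0.2 0 0 0.8 1" --pt "0 0 0 0 0 0.58 1" --pt "0 -0.4 0 0 0 0 1" --pt "0 -0.7 0 0 0 0 1" --pt "0 -0.9 0 0 0 0 1" --pt "0 -0.9 0 0 0 0 1" --pt "0 -0.9 0 0 0 0 1" --pt "0 -0.9 0 0 0 0 1"

```text
time_s: 16.45
tool_pos: [0.5183, -0.1575, 0.3827]
eef_rot: [-3.141, -0.003, 0.0]
ft_force: [0.2, 0.5, -1.8]
gripper_width: 0.0251
grip_force: 68.9
```

Emit:
send_rows --pt "0 -0.9 0 0 0 0 1" --pt "0 -0.9 0 0 0 0 1" --pt "0 -0.9 0 0 0 0 1" --pt "0 -0.9 0 0 0.2 0 1" --pt "0 -0.9 0 0 0.5 0 1" --pt "0 -0.8 0 0 0.7 0 1" --pt "0 -0.4 0 0 0.8 0 1" --pt "0 0 0 0 0.8 0 1" --pt "0 0 0 0 0.8 0 1" --pt "0 0 0 0 0.7 0 1"

```text
time_s: 17.7
tool_pos: [0.5177, 0.0126, 0.3826]
eef_rot: [-3.053, -0.003, -0.736]
ft_force: [-0.4, 0.4, -1.3]
gripper_width: 0.0246
grip_force: 68.9
```

Emit:
send_rows --pt "0 0 0 0 0.5 0 1" --pt "0 0 0 0 0 0 1" --pt "0 0 0 0 0 0 1"

```text
time_s: 18.08
tool_pos: [0.5183, 0.0118, 0.3828]
eef_rot: [-3.035, -0.001, -0.811]
ft_force: [0.3, -0.0, -1.2]
gripper_width: 0.0244
grip_force: 68.9
```

Run:
```python
from h import *
togo([.631-.0275,.018,.2476])
st=r.get_state();M=R.from_rotvec(st["eef_rot"]).as_matrix()
q=st["tool_pos"]+M[:,2]*r.pinch_z
Mc=np.c_[M[:,0],-M[:,1],-M[:,2]];o=q-Mc[:,2]*.090
print("middle",o+Mc[:,2]*.035, "x",Mc[:,0])
s=snap("scene")
im=cv2.resize(s["color"][60:260,150:350,::-1],None,fx=3,fy=3,interpolation=cv2.INTER_CUBIC)
pts=[[38,38,66],[38,-38,66],[-38,38,66],[-38,-38,66],[52,15,66],[52,-15,66],[35,35,0],[35,-35,0],[-35,35,0]]
P=[o+Mc@(np.array(p)/1000) for p in pts]
for u,v in proj(s,P): cv2.circle(im,(int((u-150+.5)*3),int((v-60+.5)*3)),3,(0,255,0),-1)
cv2.imwrite("pics/s6.png",im)
```

```text
t 18.075 grasp pt [0.5954 0.0119 0.2487] x_t [0.867 0.001 0.499] z_t [ 0.499  0.001 -0.867] togo/30mm [ 0.215 -0.203  0.165] w 0.024384223919620262 gf 68.90769481658936 ft [ 0.3 -0.  -1.2] q [-0.22  0.24  1.69  0.17  0.71  1.25]
middle [0.62288801 0.01194638 0.20101803] x [8.66671109e-01 7.85749627e-04 4.98879315e-01]
```

View pics/s6.png

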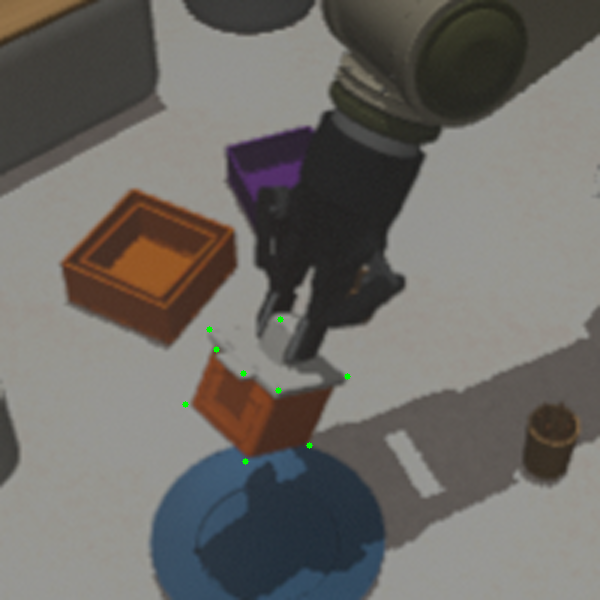

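The projected lid corners fall on the picture's, for example (210,330) and (278,390), so the container sits in the grip as modelled. One last small shift follows.

Emit:
send_rows --pt "0.1 -0.1 0.08 0 0 0 1" --pt "0.11 -0.1 0.08 0 0 0 1" --pt "0 0 0 0 0 0 1" --pt "0 0 0 0 0 0 1" --pt "0 0 0 0 0 0 1" --pt "0 0 0 0 0 0 1"

```text
time_s: 18.88
tool_pos: [0.5264, 0.0172, 0.3818]
eef_rot: [3.034, 0.0, 0.813]
ft_force: [-0.7, -0.1, -1.4]
gripper_width: 0.0247
grip_force: 68.9
```

Run:
```python
from h import *
togo([.631-.0275,.018,.2476])
print(np.abs(r.get_state()["dq"]).max(), r.finish_job())
```

```text
t 18.875 grasp pt [0.6038 0.0172 0.2478] x_t [0.866 0.    0.5  ] z_t [ 0.5   -0.    -0.866] togo/30mm [-0.011 -0.028  0.003] w 0.024721355112777867 gf 68.90913248062134 ft [-0.7 -0.1 -1.4] q [-0.21  0.26  1.66  0.16  0.71  1.27]
the job is handed in; nothing more can be done
0.001676338616391173 None
```

The job is handed in at about 19 s: the roll is down on the spindle's base and released, and the small container is held still over the plate's middle, about 20 cm up and tipped 30° with its tab side facing away from the robot and slanting upwards; no verdict came back.

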